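# Hang a colour sample board on the sloped drying rail

## Robot

A 7-joint arm with a two-finger parallel gripper is mounted at the origin on the work surface. World frame = base frame: x ahead of the robot, y to its left, z up, the work surface at z = 0. Lengths are in m, angles in rad, forces in N, time in s.
With the tool pointing down it reaches from about 0.35 to 0.9 m from the base axis. Payload 7.2 kg.
Tool frame: the origin (TCP) lies midway between the tips of the shut fingers; the grasp point (between the pads) lies 19 mm behind it; z points along the fingers, y is the line along which they close (so a half turn about z gives the same grasp; the last joint's range is limited). The gripper opens to 85 mm and grips with 20 to 120 N. Pads are 22 mm wide; open, the fingers measure 114 mm over their backs; the gripper's body (76 mm by 85 mm) begins 54 mm behind the grasp point. The pads swing forward as they close: fully open they stand 13 mm farther back than shut.
Start: joints at [1.096, 0.411, -0.013, 1.596, 0.006, 1.134, -0.082], TCP at [0.247, -0.574, 0.209] pointing down, gripper open.
Joint ranges: [-2.95, 2.95], [-0.29, 1.99], [-1.47, 1.44], [0.14, 2.54], [-1.03, 4.17], [0.13, 1.85], [-2.86, 2.86]. Speed limits (rad/s): [2.39, 2.39, 3.01, 3.01, 3.14, 3.14, 3.14].

## Interface

Orientations are given as a unit quaternion [w, x, y, z].
In Python, from workcell import state, viewer, arm gives the robot as it stands. The module is installed in compiled form; this text tells all that it offers.
- The arm moves only by the tool apply_moves, never from a script. Its argument "commands" is one flat list of numbers, 6 for each row, row after row: the shift along the tool's x, y, z in units of 0.03 m (1.0 is 0.03 m), then the turn, a rotation vector about the tool's x, y, z in units of 180 degrees (1.0 is 180 degrees). In form: [tx, ty, tz, ax, ay, az, tx, ty, tz, ax, ay, az, ...]. A call has 1 to 12 rows; each row shifts and turns the commanded pose from where the row before left it, along the tool's axes as they then stand; what a row does not reach is not made up. A row lasts 1/12 s, in which the tool goes at most 41.7 mm and 7.16 degrees, less where a joint would pass 70% of its speed; a pose out of reach is approached as far as the arm can. A call with a number of a shift or a turn outside -1 to 1 is refused whole. A call with a gripper value outside its range is refused whole. "jaw" is the opening, from 0 (shut) to 1 (fully open), set as the call begins (left out, the last holds). The fingers move at their own pace and stop on an object; "squeeze" is the grip in N (left out, the last holds). Time passes only in rows, so rows that do not move let the fingers close. It gives the time, the measured TCP pose, the force, the opening and the grip force at its end, in the units of the state.
- state(): the state, without advancing time (a new reading comes with each control period).
- viewer.capture(name): name is "scene" or "top" or "wrist"; returns a dict with "img" (480x640x3 uint8, red, green, blue), "mtx" (3x3 intrinsics, pixels), "view" (4x4, takes a point from world to camera coordinates); the wrist camera has in their place "tool_from_camera" (4x4, takes a point from camera to tool coordinates, whose origin is the TCP and whose axes are the flange's). Camera axes: x right, y down, z forward; pixel columns grow to the right and rows downward; lengths in m; the calibration is good to about 2 mm. A picture is of the moment at which its call begins: read the wrist's pose just before it. There is no depth.
- arm.close_job(): hands the job in; it is judged then, once.
The state is a dict: "t": time; "joint_positions": joint angles; "qvel": joint speeds; "joint_torque": joint torques, N m; "eef_pos": TCP position; "eef_rot": TCP orientation; "contact_force": force on the tool from outside, world axes, zero at the start; "torque": the same for the moment, N m; "width": finger opening in m; "finger_force": force on a finger pad.
Only numpy, scipy, OpenCV 4.12 (cv2) and the standard library are available. Lean on these libraries where they do the work, as an engineer would, in place of code of your own. Each camera call takes 0.05 s, during which the arm holds its last target. There are 200 camera calls.

## Task

Take the roller hanger with its colour sample board out of the wooden stand and hook it gently, wheels on the bar, onto the high end of the sloped drying rail, uphill of the red spring gate: lower it until it rests on the bar before you loosen your grip, never drop it or press it hard. Then push it downhill along the bar through the gate and let go of it just beyond, so that it rolls by itself down to the rubber stop and comes to rest there. Leave everything else on the bench where it is.

Things in the scene. Friction and masses are not known exactly. Their poses are not given: they have to be found in the camera images.
- hanger: Roller hanger, 0.3 to 0.55 kg; sizes in mm. Origin midway under its two wheel treads: the point that lies on the bar's top line when hung. z up, y along the bar (uphill when hung rightly), x across it, away from the robot. White wheels (tread radius 10, 18 wide, between grey flanges of radius 16) on axles at z +10, y +30 and -30. Starts upright in the stand, origin 154 above the bench.
- grip_block (a point): Centre height to grip the hanger's orange block (z +54 of the hanger): block 12 (x) by 40 (y), z +32 to +74 of the hanger. Grasp it across x, finger ends no lower than z +30.
- hook_mouth (a point): Middle of the hanger's hook mouth (z -38 of the hanger). Hook: side plate x -20 to -16, y -45 to +45, z -2 to +34; a strip 30 wide goes down from it at x -20 to -16 to a foot (top at z -70) that turns in to x +8. Open towards +x: the bar (12 thick) comes in from there, between the flanges' undersides (z -6) and the foot (z -70).
- board (a point): Centre of the hanger's sample board with coloured patches: 8 (x) by 100 (y) by 70 high, z -144 to -74 of the hanger.
- stand: Fixed wooden stand, 60 (x) by 130 (y) by 50 high, origin at the centre of its underside, y along its slot. Slot 11 wide, 106 long, floor at z 10; the board stands in it. Lift straight up 45 or more to clear it.
- rail: Fixed stand of the sloped rail: square posts 20 thick at y +245 (300 high) and y -245 (250 high). Origin on the bench midway, z up, +y to the HIGH end, +x away from the robot. Round steel bar 12 thick at x 0, rising 6 degrees to +y (0.105 per unit). Its clamped height is not given: bar top at y 0 is 206 to 242 above the bench; lower until the wheels are felt. Mounts yield 1 mm per 7 N; over 15 N is too rough.
- below_load (a point): Point on the bench straight below the loading place (y +140 of the rail). The hanger's origin may be set on the bar up to 25 mm to either side of it; the post is farther uphill, the gate downhill.
- below_gate (a point): Point on the bench straight below the gate's pin (y +60 of the rail). The last wheel is through the gate when the hanger's origin is at y +5 of the rail or lower; then let go, before y -60: it rolls on by itself in a second or two.
- below_stop (a point): Point on the bench straight below the face of the black rubber stop (y -181 of the rail) on a soft spring (0.3 N per mm). A hanger at rest against it has its origin at about y -134 of the rail.
- gate (a joint): Red spring gate, rad: arm on an upright pivot at x +50, y +60 of the rail, with an upright pin (8 thick, 12 beyond the bar's centre line) in the path of the wheels' far flanges. 0 closed; a wheel pushed downhill swings it to about 0.6 with 2 to 4 N; it springs shut behind each wheel. It holds back a hanger that is let go uphill of it, and gives way downhill only.
- tube_red: Paint tube with red band, lying, 107 by 34 by 24, origin under its middle. Leave alone.
- tube_blue: Paint tube with blue band, lying under the rail, 107 by 34 by 24, origin under its middle. Leave alone.
- jar: Glass jar, black lid, 64 across, 62 high, origin under its centre. Leave alone.
- tin: Small tin, 60 across, 55 high, origin under its centre. Leave alone.
- oil: Amber bottle with black cap, 60 across, 140 high, beyond the rail, origin under its centre. Leave alone.
- brush_pot: Blue pot with brushes, 68 across, brushes up to 210 high, beyond the rail, origin under its centre. Leave alone.
- knife: Palette knife lying beyond the rail. Leave alone.
There are look-alikes about, which are no part of the job. What is shaped like the hanger but purple is not meant.

How it is judged:
By the outcome, as a careful person would: the job done as asked, in the order asked, and still so for the second after the job is handed in, with the robot touching nothing.
It also fails if it takes over 61 s, if anything falls off the work surface, if the arm or the gripper's body presses on something with over 40 N, if the wrist force passes 120 N, or if a joint passes its speed limit or range.

## Working session

There is one attempt and no reset: what is moved stays moved. The work goes in short steps, Python scripts to look and compute and a tool call to move; the robot and the scene stay as the last step left them, time stands still between calls to the robot, and variables do not carry over. Pictures are saved under pics/ and viewed, at most 10 in all, crops included, and the job is handed in when it is done.

Besides the shell and the picture viewer there is one more tool, called after ">>>" by a JSON object that holds its "api" and its "payload", one argument or row to a line. apply_moves: Moves the arm, as the interface text tells. Shifts and turns lie within -1 to 1; 1 stands for 0.03 m of shift or 180 degrees of turn. Its arguments: {"type":"object","properties":{"commands":{"type":"array","items":{"type":"number"}},"jaw":{"type":"number"},"squeeze":{"type":"number"}},"required":["commands"]}

```bash
mkdir -p pics; cat > h.py <<'E'
import numpy as np, cv2, pickle
from workcell import state, viewer, arm
def cap(n,f):
    s=state(); c=viewer.capture(n); cv2.imwrite('pics/'+f+'.png',c['img'][:,:,::-1]); c['s']=s
    pickle.dump(c,open('pics/'+f+'.pkl','wb')); return c
def load(f): return pickle.load(open('pics/'+f+'.pkl','rb'))
def ray(c,u,v):
    V=c['view']; d=np.linalg.inv(c['mtx'])@[u,v,1]; R=V[:3,:3]; return -R.T@V[:3,3], R.T@d
def onz(c,u,v,z):
    o,d=ray(c,u,v); return o+d*(z-o[2])/d[2]
def proj(c,p):
    V=c['view']; q=c['mtx']@(V[:3,:3]@np.array(p)+V[:3,3]); return q[:2]/q[2]
def tri(c1,p1,c2,p2):
    o1,d1=ray(c1,*p1); o2,d2=ray(c2,*p2); A=np.stack([d1,-d2],1)
    t=np.linalg.lstsq(A,o2-o1,rcond=None)[0]; a=o1+t[0]*d1; b=o2+t[1]*d2; return (a+b)/2, np.linalg.norm(a-b)
E
python3 - <<'E'
from h import *
a=cap('scene','s0'); b=cap('top','t0')
s=state(); print(s['t'],s['eef_pos'],s['eef_rot'],s['width'])
E
```

```text
0.1 [ 0.24709046 -0.57358416  0.20845023] [-6.70779133e-04  9.79380415e-01  2.02023548e-01 -1.96735172e-04] 0.08543928116786285
```

View pics/s0.png

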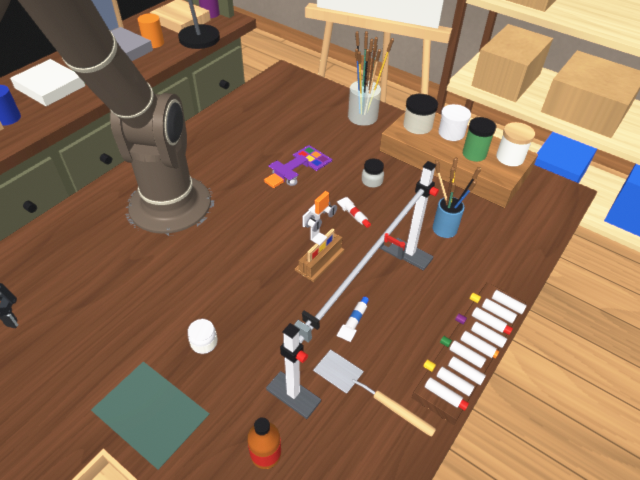

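View pics/t0.png

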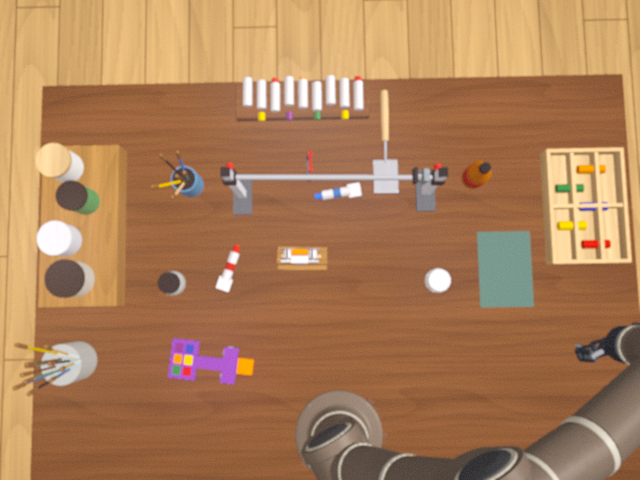

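Scene shows the upright hanger with an orange block at (321,203) and its stand at (320,255). In the top view the block is at (300,253), the bar runs from (235,177) to (415,177), and the gate is at (309,160). Look-alikes are the purple hanger (top 210,362; orange end 245,366) and the orange tube/cup (scene 149,30). By the description I choose the upright white and orange one in the stand, and check it in a crop.

```bash
python3 - <<'E'
from h import *
a=load('s0'); b=load('t0')
def z(c,x0,y0,x1,y1,w,h): return cv2.resize(c['img'][y0:y1,x0:x1],(w,h),interpolation=cv2.INTER_CUBIC)
i=np.hstack([z(a,280,170,380,290,400,480), z(b,260,220,360,340,400,480)])
cv2.imwrite('pics/c1.png',i[:,:,::-1])
def cen(c,lo,hi,box):
    x0,y0,x1,y1=box; m=cv2.inRange(cv2.cvtColor(c['img'],cv2.COLOR_RGB2HSV),lo,hi)[y0:y1,x0:x1]
    ys,xs=np.nonzero(m); return np.array([xs.mean()+x0,ys.mean()+y0]),len(xs),(xs.min()+x0,xs.max()+x0,ys.min()+y0,ys.max()+y0)
o=cen(b,(8,200,180),(20,255,255),(270,235,330,262)); print('orange top',o, onz(b,*o[0],0.228))
o2=cen(a,(8,200,180),(20,255,255),(305,185,335,222)); print('orange scene',o2); print('tri',tri(b,o[0],a,o2[0]))
# stand
for p in [(278,248),(326,248),(278,269),(326,269)]: print('stand',onz(b,*p,0.05))
# red knobs / bar centre in top
g=cv2.cvtColor(b['img'],cv2.COLOR_RGB2GRAY).astype(int)
for u in (255,270,290,340,360,405):
    print(u,list(g[170:186,u]))
print('gate red',cen(b,(0,150,120),(6,255,255),(300,145,320,175)))
print('cam',ray(b,320,240)[0],ray(a,320,240)[0])
E
```

```text
orange top (array([298.89285714, 251.89285714]), 28, (np.int64(292), np.int64(306), np.int64(249), np.int64(253))) [0.45640434 0.08754619 0.228     ]
orange scene (array([321.76119403, 203.64925373]), 134, (np.int64(315), np.int64(328), np.int64(194), np.int64(212)))
tri (array([0.45794059, 0.08806799, 0.20124564]), np.float64(0.0014086771047505543))
stand [0.48138535 0.14800294 0.05      ]
stand [0.47903637 0.02365788 0.05      ]
stand [0.42699368 0.14862876 0.05      ]
stand [0.42469584 0.02473543 0.05      ]
255 [np.int64(119), np.int64(120), np.int64(115), np.int64(129), np.int64(164), np.int64(200), np.int64(217), np.int64(213), np.int64(195), np.int64(160), np.int64(130), np.int64(117), np.int64(117), np.int64(119), np.int64(120), np.int64(122)]
270 [np.int64(117), np.int64(118), np.int64(115), np.int64(132), np.int64(166), np.int64(201), np.int64(217), np.int64(214), np.int64(195), np.int64(162), np.int64(129), np.int64(119), np.int64(122), np.int64(118), np.int64(120), np.int64(121)]
290 [np.int64(126), np.int64(117), np.int64(122), np.int64(132), np.int64(163), np.int64(199)
[... 376 characters left out ...]
121), np.int64(118)]
360 [np.int64(124), np.int64(121), np.int64(125), np.int64(133), np.int64(166), np.int64(198), np.int64(217), np.int64(214), np.int64(196), np.int64(168), np.int64(131), np.int64(122), np.int64(132), np.int64(150), np.int64(171), np.int64(184)]
405 [np.int64(122), np.int64(123), np.int64(123), np.int64(123), np.int64(150), np.int64(192), np.int64(213), np.int64(214), np.int64(198), np.int64(168), np.int64(134), np.int64(123), np.int64(119), np.int64(122), np.int64(118), np.int64(122)]
gate red (array([310.16901408, 160.22535211]), 71, (np.int64(308), np.int64(312), np.int64(151), np.int64(171)))
cam [0.34762585 0.03678945 1.62607273] [ 0.97038188 -0.64628112  1.07367588]
```

View pics/c1.png

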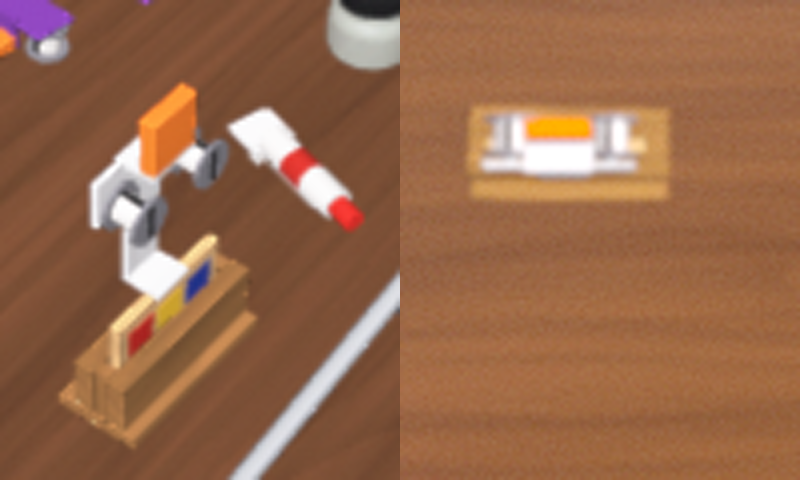

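The crop shows the orange-block hanger upright in the stand, with its hook mouth open away from the robot. That is the right one. Next I measure the bar as a 3D line.

```bash
python3 - <<'E'
from h import *
a=load('s0'); b=load('t0')
g=cv2.cvtColor(b['img'],cv2.COLOR_RGB2GRAY).astype(float)
P=[]
for u in range(252,370,4):
    if 300<u<320: continue
    w=np.clip(g[170:182,u]-140,0,None); P.append((u,(w*np.arange(170,182)).sum()/w.sum()))
P=np.array(P); pt=np.polyfit(P[:,0],P[:,1],1); print(pt)
# scene bar: horizontal scan, bright grey low-sat
hs=cv2.cvtColor(a['img'],cv2.COLOR_RGB2HSV); Q=[]
for v in range(215,310,3):
    u0=int(318+(313-v)*(420-318)/(313-195)); 
    seg=np.arange(u0-14,u0+15); w=((hs[v,seg,1]<60)&(hs[v,seg,2]>90)).astype(float)
    if 3<=w.sum()<=16: Q.append(((w*seg).sum()/w.sum(),v))
Q=np.array(Q); 
l=cv2.fitLine(Q.astype(np.float32),cv2.DIST_HUBER,0,.01,.01).ravel(); r=(Q-l[2:])@np.array([-l[1],l[0]]); print(len(Q),l,np.abs(r).max(),r.std())
# plane from scene line
o,d1=ray(a,*l[2:]); _,d2=ray(a,*(l[2:]+50*l[:2])); n=np.cross(d1,d2)
L=[]
for u in (255,310,365):
    ob,db=ray(b,u,np.polyval(pt,u)); t=n@(o-ob)/(n@db); L.append(ob+t*db); print(u,L[-1])
s=L[2]-L[0]; s/=np.linalg.norm(s); print('dir',s,'slope',np.degrees(np.arcsin(s[2])),'yaw',np.degrees(np.arctan2(s[0],s[1])))
np.save('bar.npy',np.array([L[1],-s]))
i1=cv2.resize(b['img'][140:220,215:315],(500,400),interpolation=cv2.INTER_CUBIC)
i2=cv2.resize(b['img'][140:220,400:460],(300,400),interpolation=cv2.INTER_CUBIC)
cv2.imwrite('pics/c2.png',np.hstack([i1,i2])[:,:,::-1])
E
```

```text
[3.96268379e-04 1.76362023e+02]
31 [  0.6369578   -0.77089864 360.69193    264.64062   ] 3.1804657678154857 0.9189692189676183
255 [0.63349229 0.18662872 0.23239602]
310 [0.63335892 0.0591669  0.22018641]
365 [ 0.63322344 -0.07030846  0.20778393]
dir [-0.00104162 -0.9954429  -0.09535379] slope -5.471683069802962 yaw -179.94004637217446
```

View pics/c2.png

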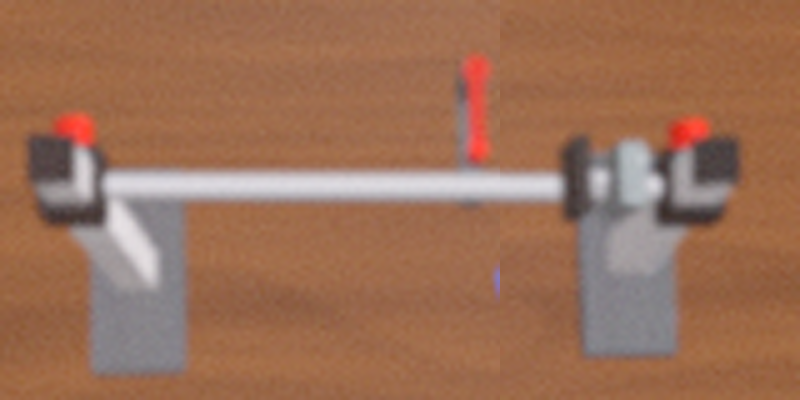

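The crop shows the rail posts' caps and the closed gate, with its pin at about top pixel (310.6,171). The stop is at about u=415.

```bash
cat >> h.py <<'E'
from scipy.spatial.transform import Rotation as Ro
def toolR(yaw=0,tilt=0): # tool y along world x (yaw deg), z down, tilt deg about world x (+: +y side rises)
    return Ro.from_euler('x',tilt,degrees=True)*Ro.from_euler('z',yaw,degrees=True)*Ro.from_matrix(np.array([[0,1,0],[1,0,0],[0,0,-1.]]))
def plan(p,R):
    s=state(); q=s['eef_rot']; C=Ro.from_quat([q[1],q[2],q[3],q[0]])
    print('t',round(s['t'],2),'pos',np.round(s['eef_pos'],4),'F',np.round(s['contact_force'],1),'w',round(float(s['width']),4),'ff',s['finger_force'])
    print(' turn units',np.round((C.inv()*R).as_rotvec()/np.pi,4),' shift units after turn',np.round(R.inv().apply(np.array(p)-s['eef_pos'])/.03,3), 'before turn',np.round(C.inv().apply(np.array(p)-s['eef_pos'])/.03,3))
E
python3 - <<'E'
from h import *
b=load('t0')
print('bases',[onz(b,u,205,0.005)[1] for u in (233.4,252,417,435.6)])
print('gate pin',[onz(b,310.6,170.5,z) for z in (.22,.24,.25)])
print('caps', onz(b,221,170,.3),onz(b,230,170,.3), onz(b,438,170,.25),onz(b,447.5,170,.25))
plan([.457,.0875,.32],toolR(-1))
E
```

```text
bases [np.float64(0.2697586646217105), np.float64(0.2197285519802658), np.float64(-0.22274466708514296), np.float64(-0.27247265677096644)]
gate pin [array([0.64760598, 0.05752184, 0.22      ]), array([0.64333905, 0.05722694, 0.24      ]), array([0.64120559, 0.05707949, 0.25      ])]
caps [0.63566332 0.25453527 0.3       ] [0.6352608  0.23459887 0.3       ] [ 0.63648735 -0.23434871  0.25      ] [ 0.63604961 -0.25602924  0.25      ]
t 0.1 pos [ 0.2471 -0.5736  0.2085] F [0.3 0.5 0.4] w 0.0854 ff 0.0
 turn units [-4.000e-04 -2.000e-04 -3.649e-01]  shift units after turn [22.155  6.611 -3.718] before turn [ 15.145 -17.474  -3.696]
```

>>> {"api": "apply_moves", "payload": {
  "commands": [0, 0, -0.37, 0, 0, -0.0365, 0, 0, -0.37, 0, 0, -0.0365, 0, 0, -0.37, 0, 0, -0.0365, 0, 0, -0.37, 0, 0, -0.0365, 0, 0, -0.37, 0, 0, -0.0365, 0, 0, -0.37, 0, 0, -0.0365, 0, 0, -0.37, 0, 0, -0.0365, 0, 0, -0.37, 0, 0, -0.0365, 0, 0, -0.37, 0, 0, -0.0365, 0, 0, -0.37, 0, 0, -0.0365],
  "jaw": 1
}}

```text
t: 0.93
eef_pos: [0.2471, -0.5738, 0.3202]
eef_rot: [-0.0, 0.711, 0.703, 0.0]
contact_force: [0.8, 0.5, 0.2]
width: 0.0858
finger_force: 0.0
```

>>> {"api": "apply_moves", "payload": {
  "commands": [0.92, 0.275, 0, 0, 0, 0, 0.92, 0.275, 0, 0, 0, 0, 0.92, 0.275, 0, 0, 0, 0, 0.92, 0.275, 0, 0, 0, 0, 0.92, 0.275, 0, 0, 0, 0, 0.92, 0.275, 0, 0, 0, 0, 0.92, 0.275, 0, 0, 0, 0, 0.92, 0.275, 0, 0, 0, 0, 0.92, 0.275, 0, 0, 0, 0, 0.92, 0.275, 0, 0, 0, 0, 0.92, 0.275, 0, 0, 0, 0, 0.92, 0.275, 0, 0, 0, 0]
}}

```text
t: 1.93
eef_pos: [0.3519, -0.2431, 0.32]
eef_rot: [-0.0, 0.713, 0.701, -0.0]
contact_force: [-0.2, -0.0, -0.2]
width: 0.0861
finger_force: 0.0
```

>>> {"api": "apply_moves", "payload": {
  "commands": [0.9, 0.275, 0, 0, 0, 0, 0.9, 0.275, 0, 0, 0, 0, 0.9, 0.275, 0, 0, 0, 0, 0.9, 0.275, 0, 0, 0, 0, 0.9, 0.275, 0, 0, 0, 0, 0.9, 0.275, 0, 0, 0, 0, 0.9, 0.275, 0, 0, 0, 0, 0.9, 0.275, 0, 0, 0, 0, 0.9, 0.275, 0, 0, 0, 0, 0.5, 0.275, 0, 0, 0, 0, 0.3, 0.275, 0, 0, 0, 0, 0, 0, 0, 0, 0, 0]
}}

```text
t: 2.93
eef_pos: [0.4481, 0.0231, 0.32]
eef_rot: [-0.0, 0.712, 0.702, 0.0]
contact_force: [-0.5, -0.6, -0.3]
width: 0.0854
finger_force: 0.0
```

```bash
python3 - <<'E'
from h import *
plan([.457,.0875,.32],toolR(-1))
cap('wrist','w1'); c=load('w1'); print(c['tool_from_camera'])
E
```

```text
t 2.93 pos [0.4481 0.0231 0.32  ] F [-0.5 -0.6 -0.3] w 0.0854 ff 0.0
 turn units [ 0.     -0.0004  0.0011]  shift units after turn [2.153 0.261 0.   ] before turn [2.152 0.268 0.003]
[[-1.13592595e-04 -9.63373064e-01 -2.68164738e-01  6.80261199e-02]
 [ 9.99999874e-01 -2.40714346e-04  4.41165896e-04  8.55958866e-04]
 [-4.89558440e-04 -2.68164654e-01  9.63372970e-01 -1.64949908e-01]
 [ 0.00000000e+00  0.00000000e+00  0.00000000e+00  1.00000000e+00]]
```

View pics/w1.png

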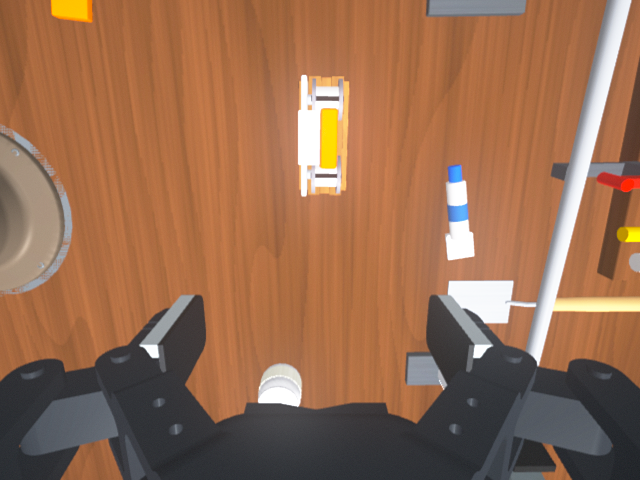

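Wrist view: the orange block of the wanted hanger is at (329,139), its plate to the left (robot side). The tin/jar and blue tube are clear.

```bash
python3 - <<'E'
from h import *
c=load('w1'); s=c['s']; q=s['eef_rot']; R=Ro.from_quat([q[1],q[2],q[3],q[0]]).as_matrix()
T=np.eye(4);T[:3,:3]=R;T[:3,3]=s['eef_pos']; c['view']=np.linalg.inv(T@c['tool_from_camera'])
m=cv2.inRange(cv2.cvtColor(c['img'],cv2.COLOR_RGB2HSV),(8,200,150),(25,255,255)); m[:80]=0;m[200:]=0;m[:,:290]=0;m[:,360:]=0
r=cv2.minAreaRect(cv2.findNonZero(m)); print(r)
B=cv2.boxPoints(r); print(np.array([onz(c,*p,.228) for p in B]))
plan([.457,.0875,.32],toolR(-1))
E
```

```text
((329.0, 138.0), (58.0, 16.0), 90.0)
[[0.45370485 0.10650438 0.228     ]
 [0.46417865 0.10635818 0.228     ]
 [0.4642282  0.06890292 0.228     ]
 [0.45332445 0.06905605 0.228     ]]
t 2.98 pos [0.4474 0.0216 0.3198] F [-0.3 -0.5  0.4] w 0.0851 ff 0.0
 turn units [-0.0003 -0.0002  0.0008]  shift units after turn [ 2.2    0.283 -0.006] before turn [ 2.2    0.288 -0.005]
```

>>> {"api": "apply_moves", "payload": {
  "commands": [0.5, 0.1, 0, 0, 0, 0, 0.7, 0.1, 0, 0, 0, 0, 0.6, 0.1, 0, 0, 0, 0, 0.4, 0.02, 0, 0, 0, 0, 0, 0, 0.5, 0, 0, 0, 0, 0, 0.8, 0, 0, 0, 0, 0, 0.8, 0, 0, 0, 0, 0, 0.8, 0, 0, 0, 0, 0, 0.6, 0, 0, 0, 0, 0, 0.3, 0, 0, 0, 0, 0, 0, 0, 0, 0, 0, 0, 0, 0, 0, 0]
}}

```text
t: 3.98
eef_pos: [0.4581, 0.0861, 0.2065]
eef_rot: [-0.0, 0.713, 0.701, -0.0]
contact_force: [0.6, -0.5, 0.7]
width: 0.0857
finger_force: 0.0
```

```bash
python3 - <<'E'
from h import *
plan([.4585,.0877,.191],toolR(-1))
E
```

```text
t 3.98 pos [0.4581 0.0861 0.2065] F [ 0.6 -0.5  0.7] w 0.0857 ff 0.0
 turn units [-0.0001  0.     -0.0001]  shift units after turn [0.053 0.012 0.517] before turn [0.053 0.012 0.517]
```

>>> {"api": "apply_moves", "payload": {
  "commands": [0.05, 0.01, 0.3, 0, 0, 0, 0, 0, 0.2, 0, 0, 0, 0, 0, 0, 0, 0, 0]
}}

```text
t: 4.23
eef_pos: [0.4581, 0.0879, 0.1905]
eef_rot: [-0.0, 0.713, 0.701, -0.0]
contact_force: [-0.4, 0.1, -0.6]
width: 0.0853
finger_force: 0.0
```

>>> {"api": "apply_moves", "payload": {
  "commands": [0, 0, 0, 0, 0, 0, 0, 0, 0, 0, 0, 0, 0, 0, 0, 0, 0, 0, 0, 0, 0, 0, 0, 0, 0, 0, 0, 0, 0, 0, 0, 0, 0, 0, 0, 0, 0, 0, 0, 0, 0, 0, 0, 0, 0, 0, 0, 0, 0, 0, 0, 0, 0, 0, 0, 0, 0, 0, 0, 0],
  "jaw": 0,
  "squeeze": 40
}}

```text
t: 5.07
eef_pos: [0.4587, 0.0882, 0.1914]
eef_rot: [0.0, 0.713, 0.701, 0.0]
contact_force: [-0.8, -0.1, 4.7]
width: 0.0104
finger_force: 40.9
```

>>> {"api": "apply_moves", "payload": {
  "commands": [0, 0, -0.2, 0, 0, 0, 0, 0, -0.3, 0, 0, 0, 0, 0, -0.4, 0, 0, 0, 0, 0, -0.5, 0, 0, 0, 0, 0, -0.5, 0, 0, 0, 0, 0, -0.5, 0, 0, 0, 0, 0, -0.5, 0, 0, 0, 0, 0, -0.5, 0, 0, 0, 0, 0, -0.3, 0, 0, 0, 0, 0, -0.1, 0, 0, 0, 0, 0, 0, 0, 0, 0, 0, 0, 0, 0, 0, 0]
}}

```text
t: 6.07
eef_pos: [0.4581, 0.0879, 0.3046]
eef_rot: [-0.0, 0.713, 0.701, -0.0]
contact_force: [0.2, 0.1, -3.1]
width: 0.011
finger_force: 39.8
```

```bash
python3 - <<'E'
from h import *
L=np.load('bar.npy'); print(L)
# grip offset: tcp above origin
off=.191-.154
bz=L[0][2]+(.1385-L[0][1])*.105; print('bar centre z at load',bz)
plan([.56,.1385,bz+.038+off],toolR(0,6))
cap('scene','s1'); 
c=load('s1'); x=cv2.resize(c['img'][110:290,260:440],(600,600),interpolation=cv2.INTER_CUBIC); cv2.imwrite('pics/c3.png',x[:,:,::-1])
E
```

```text
[[0.63335892 0.0591669  0.22018641]
 [0.00104162 0.9954429  0.09535379]]
bar centre z at load 0.22851638639716085
t 6.07 pos [0.4581 0.0879 0.3046] F [ 0.2  0.1 -3.1] w 0.011 ff 39.8455810546875
 turn units [ 0.      0.0334 -0.0056]  shift units after turn [1.673 3.397 0.213] before turn [1.745 3.367 0.034]
```

View pics/c3.png

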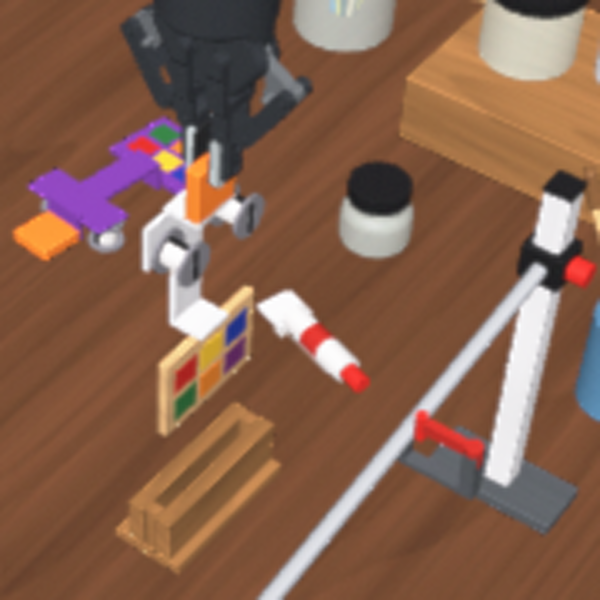

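Lifted cleanly: the hanger is upright in the fingers and the stand is empty. Now I tilt it 6° and move it towards the bar.

>>> {"api": "apply_moves", "payload": {
  "commands": [0, 0, 0, 0, 0.0112, -0.002, 0, 0, 0, 0, 0.0112, -0.002, 0, 0, 0, 0, 0.011, -0.0016, 0.2, 0.4, 0.02, 0, 0, 0, 0.25, 0.5, 0.03, 0, 0, 0, 0.25, 0.5, 0.03, 0, 0, 0, 0.25, 0.55, 0.03, 0, 0, 0, 0.25, 0.55, 0.03, 0, 0, 0, 0.2, 0.5, 0.03, 0, 0, 0, 0.14, 0.4, 0.03, 0, 0, 0, 0, 0, 0, 0, 0, 0, 0, 0, 0, 0, 0, 0]
}}

```text
t: 7.12
eef_pos: [0.5599, 0.1349, 0.3027]
eef_rot: [-0.038, 0.706, 0.706, 0.036]
contact_force: [0.2, -0.2, -3.6]
width: 0.0107
finger_force: 39.8
```

```bash
python3 - <<'E'
from h import *
plan([.6335,.1346,.2285+.038+.0368],toolR(0,6))
cap('top','t1'); c=load('t1'); s1=cap('scene','s2')
m=cv2.inRange(cv2.cvtColor(s1['img'],cv2.COLOR_RGB2HSV),(8,200,150),(20,255,255));m[:100]=0;m[260:]=0;m[:,:285]=0
ys,xs=np.nonzero(m);print(len(xs),xs.mean(),ys.mean())
s=state(); print('pred block centre px',proj(s1,s['eef_pos']+np.array([0,-.002,.017])))
x=np.hstack([cv2.resize(s1['img'][110:290,290:470],(500,500)),cv2.resize(c['img'][140:280,240:330],(300,500))]);cv2.imwrite('pics/c4.png',x[:,:,::-1])
E
```

```text
t 7.12 pos [0.5599 0.1349 0.3027] F [ 0.2 -0.2 -3.6] w 0.0107 ff 39.84680771827698
 turn units [-0.0007 -0.0002  0.0003]  shift units after turn [-0.006  2.452 -0.022] before turn [-0.008  2.452 -0.027]
74 371.85135135135135 182.02702702702703
pred block centre px [374.69692465 171.88228665]
```

View pics/c4.png

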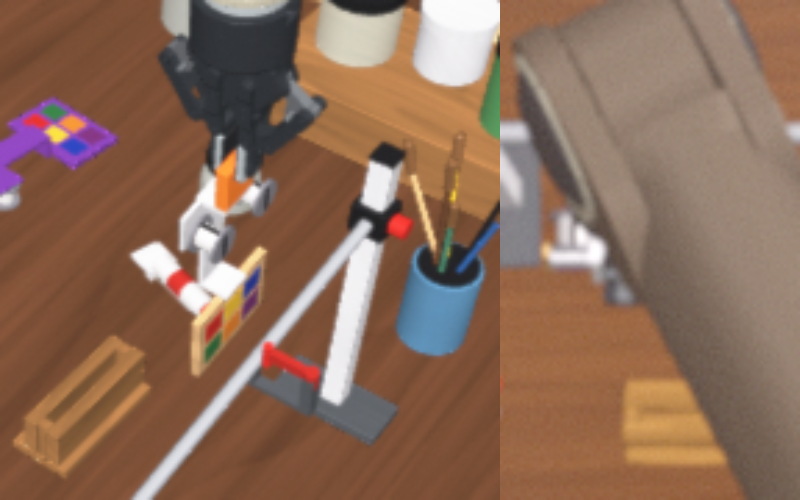

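The scene shows the hanger held level with the bar on the robot side, with the bar heading for the mouth between the wheels and the foot. Moving in.

>>> {"api": "apply_moves", "payload": {
  "commands": [0, 0.2, 0, 0, 0, 0, 0, 0.3, 0, 0, 0, 0, 0, 0.35, 0, 0, 0, 0, 0, 0.35, 0, 0, 0, 0, 0, 0.35, 0, 0, 0, 0, 0, 0.35, 0, 0, 0, 0, 0, 0.3, 0, 0, 0, 0, 0, 0.2, 0, 0, 0, 0, 0, 0.05, 0, 0, 0, 0, 0, 0, 0, 0, 0, 0, 0, 0, 0, 0, 0, 0]
}}

```text
t: 8.13
eef_pos: [0.6336, 0.135, 0.3042]
eef_rot: [-0.037, 0.706, 0.706, 0.037]
contact_force: [-0.1, 0.4, -3.8]
width: 0.0107
finger_force: 39.9
```

```bash
python3 - <<'E'
from h import *
plan([.6335,.1346,.2285+.038+.0368],toolR(0,6))
s1=cap('scene','s3'); w=cap('wrist','w3')
x=np.hstack([cv2.resize(s1['img'][130:260,330:450],(400,433),interpolation=cv2.INTER_CUBIC),cv2.resize(w['img'],(400,433))]);cv2.imwrite('pics/c5.png',x[:,:,::-1])
E
```

```text
t 8.13 pos [0.6336 0.135  0.3042] F [-0.1  0.4 -3.8] w 0.0107 ff 39.85137641429901
 turn units [ 0.0001 -0.0001  0.0002]  shift units after turn [-0.017 -0.004  0.027] before turn [-0.017 -0.004  0.027]
```

View pics/c5.png

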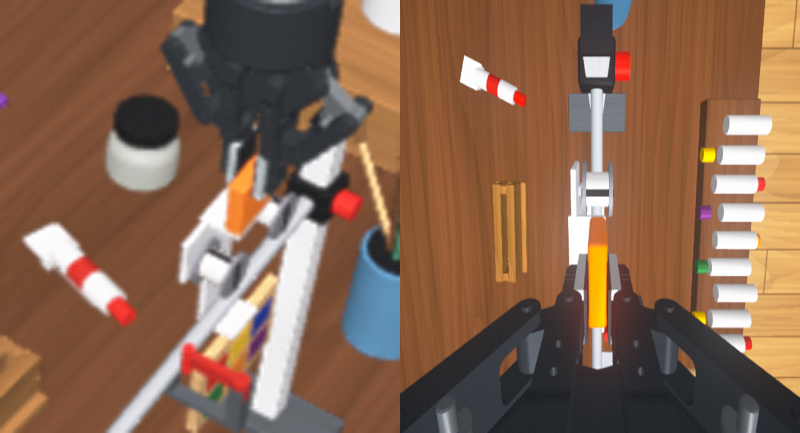

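The bar is in the hook mouth and lines up with the wheel, both at x≈597 in the wrist crop. Lowering until contact is felt.

>>> {"api": "apply_moves", "payload": {
  "commands": [0, 0, 0.1, 0, 0, 0, 0, 0, 0.15, 0, 0, 0, 0, 0, 0.15, 0, 0, 0, 0, 0, 0.15, 0, 0, 0, 0, 0, 0.1, 0, 0, 0, 0, 0, 0.05, 0, 0, 0, 0, 0, 0, 0, 0, 0],
  "squeeze": 30
}}

```text
t: 8.82
eef_pos: [0.6337, 0.1369, 0.2827]
eef_rot: [-0.037, 0.706, 0.706, 0.037]
contact_force: [-0.2, -0.2, -3.3]
width: 0.0112
finger_force: 39.8
```

>>> {"api": "apply_moves", "payload": {
  "commands": [0, 0, 0.03, 0, 0, 0, 0, 0, 0.03, 0, 0, 0, 0, 0, 0.03, 0, 0, 0, 0, 0, 0, 0, 0, 0]
}}

```text
t: 9.15
eef_pos: [0.6339, 0.1372, 0.2806]
eef_rot: [-0.037, 0.706, 0.706, 0.037]
contact_force: [-0.1, 0.1, -3.9]
width: 0.0105
finger_force: 39.8
```

>>> {"api": "apply_moves", "payload": {
  "commands": [0, 0, 0.03, 0, 0, 0, 0, 0, 0.03, 0, 0, 0, 0, 0, 0, 0, 0, 0]
}}

```text
t: 9.4
eef_pos: [0.6339, 0.1374, 0.2787]
eef_rot: [-0.037, 0.706, 0.706, 0.037]
contact_force: [-0.1, 0.4, -4.1]
width: 0.0109
finger_force: 39.8
```

>>> {"api": "apply_moves", "payload": {
  "commands": [0, 0, 0.03, 0, 0, 0, 0, 0, 0.03, 0, 0, 0, 0, 0, 0.03, 0, 0, 0, 0, 0, 0, 0, 0, 0]
}}

```text
t: 9.73
eef_pos: [0.6338, 0.1377, 0.2759]
eef_rot: [-0.037, 0.706, 0.706, 0.037]
contact_force: [0.6, 0.2, -4.5]
width: 0.0107
finger_force: 39.8
```

>>> {"api": "apply_moves", "payload": {
  "commands": [0, 0, 0.03, 0, 0, 0, 0, 0, 0.03, 0, 0, 0, 0, 0, 0, 0, 0, 0]
}}

```text
t: 9.98
eef_pos: [0.6339, 0.1379, 0.2741]
eef_rot: [-0.037, 0.706, 0.706, 0.037]
contact_force: [0.7, -0.2, -4.4]
width: 0.0108
finger_force: 39.8
```

>>> {"api": "apply_moves", "payload": {
  "commands": [0, 0, 0.03, 0, 0, 0, 0, 0, 0, 0, 0, 0]
}}

```text
t: 10.15
eef_pos: [0.6339, 0.138, 0.2733]
eef_rot: [-0.037, 0.706, 0.706, 0.037]
contact_force: [0.6, -0.1, -3.7]
width: 0.0108
finger_force: 39.8
```

>>> {"api": "apply_moves", "payload": {
  "commands": [0, 0, 0.03, 0, 0, 0, 0, 0, 0, 0, 0, 0]
}}

```text
t: 10.32
eef_pos: [0.6339, 0.138, 0.2725]
eef_rot: [-0.037, 0.706, 0.706, 0.037]
contact_force: [0.0, 0.3, -3.7]
width: 0.0112
finger_force: 39.8
```

>>> {"api": "apply_moves", "payload": {
  "commands": [0, 0, 0.03, 0, 0, 0, 0, 0, 0, 0, 0, 0]
}}

```text
t: 10.48
eef_pos: [0.6339, 0.1382, 0.2715]
eef_rot: [-0.037, 0.706, 0.706, 0.037]
contact_force: [-0.3, -1.0, -3.2]
width: 0.011
finger_force: 39.8
```

>>> {"api": "apply_moves", "payload": {
  "commands": [0, 0, 0.03, 0, 0, 0, 0, 0, 0, 0, 0, 0]
}}

```text
t: 10.65
eef_pos: [0.634, 0.1383, 0.271]
eef_rot: [-0.037, 0.706, 0.706, 0.038]
contact_force: [-0.1, -0.3, -1.4]
width: 0.0109
finger_force: 40.2
```

>>> {"api": "apply_moves", "payload": {
  "commands": [0, 0, 0.03, 0, 0, 0, 0, 0, 0, 0, 0, 0]
}}

```text
t: 10.82
eef_pos: [0.6341, 0.1385, 0.2705]
eef_rot: [-0.037, 0.706, 0.706, 0.038]
contact_force: [-1.4, -1.2, 1.7]
width: 0.0108
finger_force: 40.6
```

>>> {"api": "apply_moves", "payload": {
  "commands": [0, 0, 0, 0, 0, 0, 0, 0, 0, 0, 0, 0, 0, 0, 0, 0, 0, 0],
  "jaw": 0,
  "squeeze": 20
}}

```text
t: 11.07
eef_pos: [0.6341, 0.1385, 0.2703]
eef_rot: [-0.037, 0.706, 0.706, 0.038]
contact_force: [-1.4, -1.0, 3.0]
width: 0.0107
finger_force: 40.6
```

>>> {"api": "apply_moves", "payload": {
  "commands": [-0.06, 0, 0, 0, 0, 0, -0.1, 0, 0, 0, 0, 0, -0.1, 0, 0, 0, 0, 0, -0.1, 0, 0, 0, 0, 0, -0.1, 0, 0, 0, 0, 0, -0.1, 0, 0, 0, 0, 0, -0.1, 0, 0, 0, 0, 0, -0.1, 0, 0, 0, 0, 0]
}}

```text
t: 11.73
eef_pos: [0.6341, 0.1153, 0.2676]
eef_rot: [-0.037, 0.706, 0.706, 0.038]
contact_force: [-0.1, 0.8, 5.4]
width: 0.011
finger_force: 40.9
```

>>> {"api": "apply_moves", "payload": {
  "commands": [-0.1, 0, -0.015, 0, 0, 0, -0.1, 0, -0.015, 0, 0, 0, -0.1, 0, 0, 0, 0, 0, -0.1, 0, 0, 0, 0, 0, -0.1, 0, 0, 0, 0, 0, -0.1, 0, 0, 0, 0, 0]
}}

```text
t: 12.23
eef_pos: [0.6338, 0.0988, 0.2666]
eef_rot: [-0.037, 0.706, 0.707, 0.038]
contact_force: [0.9, 4.4, 0.9]
width: 0.011
finger_force: 40.5
```

>>> {"api": "apply_moves", "payload": {
  "commands": [-0.1, 0, 0, 0, 0, 0, -0.1, 0, 0, 0, 0, 0, -0.1, 0, 0, 0, 0, 0, -0.1, 0, 0, 0, 0, 0, -0.1, 0, 0, 0, 0, 0, -0.1, 0, 0, 0, 0, 0]
}}

```text
t: 12.73
eef_pos: [0.6335, 0.079, 0.2644]
eef_rot: [-0.037, 0.706, 0.706, 0.037]
contact_force: [-1.8, 3.7, 1.0]
width: 0.0109
finger_force: 40.5
```

>>> {"api": "apply_moves", "payload": {
  "commands": [-0.1, 0, 0, 0, 0, 0, -0.1, 0, 0, 0, 0, 0, -0.1, 0, 0, 0, 0, 0, -0.1, 0, 0, 0, 0, 0, -0.1, 0, 0, 0, 0, 0, -0.1, 0, 0, 0, 0, 0, -0.1, 0, 0, 0, 0, 0, -0.1, 0, 0, 0, 0, 0]
}}

```text
t: 13.4
eef_pos: [0.6337, 0.0558, 0.262]
eef_rot: [-0.037, 0.706, 0.706, 0.037]
contact_force: [-2.2, 3.9, 0.3]
width: 0.0107
finger_force: 40.4
```

>>> {"api": "apply_moves", "payload": {
  "commands": [-0.1, 0, 0, 0, 0, 0, -0.1, 0, 0, 0, 0, 0, -0.1, 0, 0, 0, 0, 0, -0.1, 0, 0, 0, 0, 0, -0.1, 0, 0, 0, 0, 0, -0.1, 0, 0, 0, 0, 0, -0.1, 0, 0, 0, 0, 0, -0.1, 0, 0, 0, 0, 0]
}}

```text
t: 14.07
eef_pos: [0.6344, 0.0321, 0.2597]
eef_rot: [-0.037, 0.706, 0.706, 0.038]
contact_force: [-0.7, 2.5, -0.2]
width: 0.011
finger_force: 40.3
```

>>> {"api": "apply_moves", "payload": {
  "commands": [-0.15, 0, 0.003, 0, 0, 0, -0.2, 0, 0.003, 0, 0, 0, -0.2, 0, 0.003, 0, 0, 0, -0.2, 0, 0.003, 0, 0, 0, -0.2, 0, 0, 0, 0, 0, -0.2, 0, 0, 0, 0, 0]
}}

```text
t: 14.57
eef_pos: [0.634, -0.003, 0.2557]
eef_rot: [-0.037, 0.706, 0.706, 0.037]
contact_force: [-1.4, 2.3, 3.0]
width: 0.0109
finger_force: 40.6
```

>>> {"api": "apply_moves", "payload": {
  "commands": [-0.2, 0, 0, 0, 0, 0, -0.2, 0, 0, 0, 0, 0, -0.2, 0, 0, 0, 0, 0, -0.1, 0, 0, 0, 0, 0, -0.04, 0, 0, 0, 0, 0, 0, 0, 0, 0, 0, 0, 0, 0, 0, 0, 0, 0]
}}

```text
t: 15.15
eef_pos: [0.6341, -0.0245, 0.2533]
eef_rot: [-0.037, 0.706, 0.706, 0.037]
contact_force: [-0.8, -0.9, 1.5]
width: 0.0105
finger_force: 40.6
```

```bash
python3 - <<'E'
from h import *
plan([.6335,-.0255,.254],toolR(0,6))
s1=cap('scene','s4')
x=cv2.resize(s1['img'][140:350,270:450],(514,600),interpolation=cv2.INTER_CUBIC);cv2.imwrite('pics/c6.png',x[:,:,::-1])
E
```

```text
t 15.15 pos [ 0.6341 -0.0245  0.2533] F [-0.8 -0.9  1.5] w 0.0105 ff 40.59276044368744
 turn units [0.0003 0.     0.0001]  shift units after turn [-0.032 -0.018 -0.026] before turn [-0.032 -0.018 -0.026]
```

View pics/c6.png

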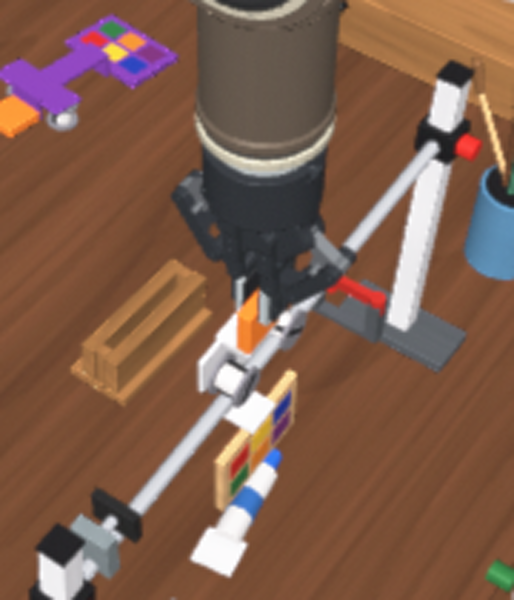

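The hanger is past the closed gate with its wheels on the bar. Letting go.

>>> {"api": "apply_moves", "payload": {
  "commands": [0, 0, 0, 0, 0, 0, 0, 0, 0, 0, 0, 0, 0, 0, 0, 0, 0, 0, 0, 0, 0, 0, 0, 0, 0, 0, 0, 0, 0, 0, 0, 0, 0, 0, 0, 0, 0, 0, 0, 0, 0, 0, 0, 0, 0, 0, 0, 0],
  "jaw": 1
}}

```text
t: 15.87
eef_pos: [0.634, -0.0243, 0.2533]
eef_rot: [-0.037, 0.706, 0.706, 0.037]
contact_force: [1.1, 0.2, -0.5]
width: 0.0859
finger_force: 0.0
```

>>> {"api": "apply_moves", "payload": {
  "commands": [0, 0, 0, 0, 0, 0, 0, 0, 0, 0, 0, 0, 0, 0, 0, 0, 0, 0, 0, 0, 0, 0, 0, 0, 0, 0, 0, 0, 0, 0, 0, 0, 0, 0, 0, 0, 0, 0, 0, 0, 0, 0, 0, 0, 0, 0, 0, 0, 0, 0, 0, 0, 0, 0, 0, 0, 0, 0, 0, 0, 0, 0, 0, 0, 0, 0, 0, 0, 0, 0, 0, 0]
}}

```text
t: 16.87
eef_pos: [0.634, -0.0243, 0.2533]
eef_rot: [-0.037, 0.706, 0.706, 0.037]
contact_force: [-0.3, 0.3, 0.3]
width: 0.0853
finger_force: 0.0
```

>>> {"api": "apply_moves", "payload": {
  "commands": [0, 0, -0.3, 0, 0, 0, 0, 0, -0.6, 0, 0, 0, 0, 0, -0.8, 0, 0, 0, 0, 0, -0.8, 0, 0, 0, 0, 0, -0.6, 0, 0, 0, 0, 0, -0.3, 0, 0, 0, 0, 0, 0, 0, 0, 0, 0, 0, 0, 0, 0, 0, 0, 0, 0, 0, 0, 0, 0, 0, 0, 0, 0, 0, 0, 0, 0, 0, 0, 0, 0, 0, 0, 0, 0, 0]
}}

```text
t: 17.87
eef_pos: [0.6337, -0.035, 0.354]
eef_rot: [-0.037, 0.706, 0.706, 0.037]
contact_force: [0.0, -0.6, 0.2]
width: 0.0855
finger_force: 0.0
```

```bash
python3 - <<'E'
from h import *
s0=cap('scene','s5'); t=cap('top','t5')
print([ (round(p[0]),round(p[1])) for p in (proj(s0,[.6335,-.1335,.21+.05]),proj(t,[.6335,-.1335,.27]))])
x=np.hstack([cv2.resize(s0['img'][140:410,240:450],(420,540)),cv2.resize(t['img'][140:240,220:460],(380,540))])
cv2.imwrite('pics/c7.png',x[:,:,::-1]); print(state()['t'])
E
```

```text
[(329, 287), (395, 170)]
17.9667
```

View pics/c7.png

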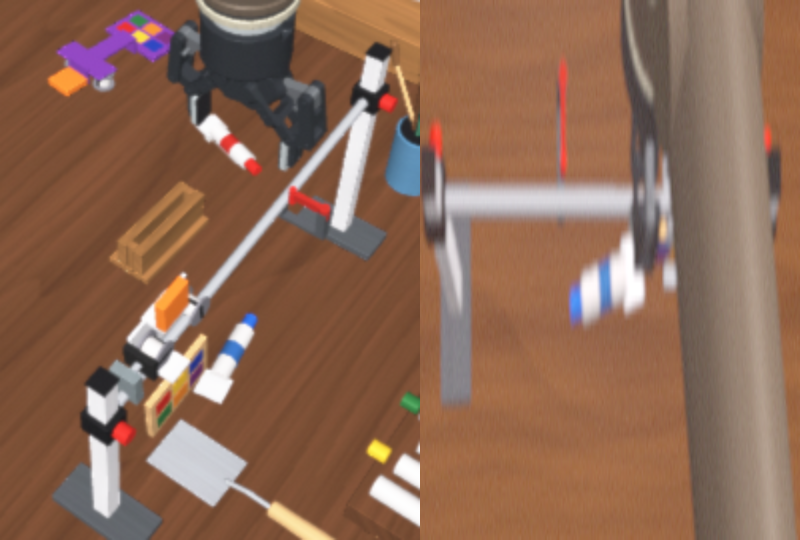

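The hanger sits against the rubber stop: its block is at scene (326,290) and I expected (329,287). The gate is closed. I'll let it settle, check that it's still, and hand in.

>>> {"api": "apply_moves", "payload": {
  "commands": [0, 0, 0, 0, 0, 0, 0, 0, 0, 0, 0, 0, 0, 0, 0, 0, 0, 0, 0, 0, 0, 0, 0, 0, 0, 0, 0, 0, 0, 0, 0, 0, 0, 0, 0, 0, 0, 0, 0, 0, 0, 0, 0, 0, 0, 0, 0, 0, 0, 0, 0, 0, 0, 0, 0, 0, 0, 0, 0, 0, 0, 0, 0, 0, 0, 0, 0, 0, 0, 0, 0, 0]
}}

```text
t: 18.97
eef_pos: [0.6339, -0.035, 0.3548]
eef_rot: [-0.037, 0.706, 0.706, 0.037]
contact_force: [0.4, 0.6, -0.5]
width: 0.0857
finger_force: 0.0
```

>>> {"api": "apply_moves", "payload": {
  "commands": [0, 0, 0, 0, 0, 0, 0, 0, 0, 0, 0, 0, 0, 0, 0, 0, 0, 0, 0, 0, 0, 0, 0, 0, 0, 0, 0, 0, 0, 0, 0, 0, 0, 0, 0, 0, 0, 0, 0, 0, 0, 0, 0, 0, 0, 0, 0, 0, 0, 0, 0, 0, 0, 0, 0, 0, 0, 0, 0, 0, 0, 0, 0, 0, 0, 0, 0, 0, 0, 0, 0, 0]
}}

```text
t: 19.97
eef_pos: [0.6339, -0.035, 0.3548]
eef_rot: [-0.037, 0.706, 0.706, 0.037]
contact_force: [0.4, 0.4, -1.0]
width: 0.0856
finger_force: 0.0
```

```bash
python3 - <<'E'
from h import *
def c(i):
    m=cv2.inRange(cv2.cvtColor(i,cv2.COLOR_RGB2HSV),(8,200,150),(20,255,255))[270:310,305:345]; y,x=np.nonzero(m); return x.mean()+305,y.mean()+270
a=load('s5'); b=cap('scene','s6'); d=cap('scene','s7'); p=[c(i['img']) for i in (a,b,d)]; print(p)
if np.hypot(*(np.array(p[1])-p[2]))<.3 and np.hypot(*(np.array(p[0])-p[2]))<3: print(arm.close_job())
E
```

```text
[(np.float64(325.73333333333335), np.float64(294.25925925925924)), (np.float64(325.76691729323306), np.float64(294.2105263157895)), (np.float64(325.6666666666667), np.float64(294.23703703703706))]
the job is handed in; nothing more can be done
None
```

The hanger was hooked onto the bar, pushed through the gate and let go. It rolled to the rubber stop and is at rest there; the job was handed in at about 20 s.

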